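# Fill the dose case, shut it and hang the done tag

## Task

Slide the cover of the blue dose case fully back, put every amber vial from the white sorting tray into the case (standing or lying), and slide the cover fully shut again. Only then hang the green tag by its ring on the hook beside the door key, so that both hang freely and the key never comes off; leave everything else on the shelf where it is.

Things in the scene. Friction and masses are not known exactly. Their poses are not given: they have to be found in the camera images.
- vial1: amber square pill vial with white cap, 24 x 24 mm and 36 mm tall, 25 g; three to five vials are there, the others absent (None). Origin: centre of its underside, z along its height up to the cap. Each starts upright in its own compartment of the tray
- vial2: amber square pill vial with white cap, 24 x 24 mm and 36 mm tall, 25 g; three to five vials are there, the others absent (None). Origin: centre of its underside, z along its height up to the cap. Each starts upright in its own compartment of the tray
- vial3: amber square pill vial with white cap, 24 x 24 mm and 36 mm tall, 25 g; three to five vials are there, the others absent (None). Origin: centre of its underside, z along its height up to the cap. Each starts upright in its own compartment of the tray
- vial4: amber square pill vial with white cap, 24 x 24 mm and 36 mm tall, 25 g; three to five vials are there, the others absent (None). Origin: centre of its underside, z along its height up to the cap. Each starts upright in its own compartment of the tray
- vial5: amber square pill vial with white cap, 24 x 24 mm and 36 mm tall, 25 g; three to five vials are there, the others absent (None). Origin: centre of its underside, z along its height up to the cap. Each starts upright in its own compartment of the tray
- tray: fixed white sorting tray, 207 mm (its x) x 139 mm (its y), 3 x 2 compartments each about 64 mm square, floor top 4 mm and wall tops 12 to 13 mm above the shelf, walls 4 mm thick, so the vials stand well above the walls. Origin: centre of its underside, x and y along its sides
- case: fixed blue open-topped dose case, outside 114 mm (its x) x 184 mm (its y), 46 mm high; walls 5 mm, inside floor 5 mm above the shelf, inside space 104 (x) x 174 (y) x 41 mm deep. Origin: centre of its underside. Its +x points roughly away from the robot; two runners (8 mm thick, at y = +-88 mm) reach out to x = +165 mm to carry the opened cover
- cover (a joint): the case's clear sliding cover with white edges, 112 x 184 x 5 mm, underside 46.5 mm and top 51.5 mm above the shelf. Joint value in m: 0 = fully shut, 0.108 = fully back, sliding along the case's +x; it stays where it is left, moves with about 1.2 N of friction. It starts shut or up to 20 mm ajar
- cover_grip (a point): middle of the white grip ridge on the cover: ridge 12 mm (x) x 70 mm (y) x 16 mm high, standing on the cover's top; this point is 59.5 mm above the shelf, 8 mm below the ridge's top. When shut it lies at case x = -38 mm, y = 0; it moves with the cover
- hook: fixed steel J-hook on a round base (90 mm wide, 10 mm high). Origin: centre of the base's underside. From the origin a post rises to 170 mm, then a level arm runs 80 mm along the hook's own -x (roughly toward the robot), then the free end turns straight up by 30 mm. All of round wire 7 mm thick; the arm's top is at 173.5 mm
- hook_tip (a point): top of the hook's upturned end, 203.5 mm above the shelf, at x = -80 mm, y = 0 in the hook's frame
- tag: green plastic tag, lying flat on the shelf at the start: plate 60 mm (its x) x 24 mm (y) x 8 mm thick, with a ring at its +x end; 30 g. Origin: centre of the plate's underside, z is the plate's normal
- tag_ring (a point): centre of the tag's ring, 48 mm along the tag's +x from its origin, 4 mm above the underside; ring about 44 mm outside, 30 mm clear hole, 6 mm thick, in the plane of the plate. Held flat, the ring can be lowered over the hook's upturned end; let go, the tag swings down and hangs from the level arm
- key: brass door key on a red ring (44 mm outside, 30 mm hole, 6 mm thick), 35 g, hanging on the hook's level arm near the post, about 20 to 32 mm from it. Origin: centre of its ring; the key reaches 71 mm below it
- monitor: white blood pressure monitor, 110 x 150 x 50 mm, bystander. Origin: centre of underside
- pill_bottle: amber screw-top pill bottle, 42 mm wide, 80 mm tall, bystander. Origin: centre of underside
- tumbler: glass tumbler, 70 mm wide, 95 mm tall, bystander. Origin: centre of underside
- dish: grey dish, 90 mm wide, 26 mm tall, bystander. Origin: centre of underside
- spoon: steel spoon, 160 mm long, bystander. Origin: underside, middle of its length, which lies along its x

How it is judged (in metres and radians):
On the way, in this order (a step that is already met when the one before it is completed fails the run):
1. the cover is slid back (joint above 0.095 m) (value of joint cover above 0.095 m), for 0.2 s.
2. every vial present is inside the case and the cover is fully shut (under 5 mm) (x of vial1 in the frame of case between -0.056 and 0.056 m and y of vial1 in the frame of case between -0.091 and 0.091 m and z of vial1 in the frame of case between -0.002 and 0.044 m and x of vial2 in the frame of case between -0.056 and 0.056 m and y of vial2 in the frame of case between -0.091 and 0.091 m and z of vial2 in the frame of case between -0.002 and 0.044 m and x of vial3 in the frame of case between -0.056 and 0.056 m and y of vial3 in the frame of case between -0.091 and 0.091 m and z of vial3 in the frame of case between -0.002 and 0.044 m and x of vial4 in the frame of case between -0.056 and 0.056 m and y of vial4 in the frame of case between -0.091 and 0.091 m and z of vial4 in the frame of case between -0.002 and 0.044 m and x of vial5 in the frame of case between -0.056 and 0.056 m and y of vial5 in the frame of case between -0.091 and 0.091 m and z of vial5 in the frame of case between -0.002 and 0.044 m and value of joint cover below 0.005 m), for 0.3 s.
3. the tag hangs by its ring on the hook's arm, beside the key (x of tag_ring in the frame of hook between -0.095 and -0.002 m and y of tag_ring in the frame of hook between -0.018 and 0.018 m and z of tag_ring in the frame of hook between 0.145 and 0.172 m and z of tag in the frame of hook_tip below -0.07 m and x of key in the frame of hook between -0.095 and -0.002 m and y of key in the frame of hook between -0.018 and 0.018 m and z of key in the frame of hook between 0.145 and 0.172 m), for 0.3 s.
At the end, for the whole second after the job is handed in: every vial present is inside the case, the cover shut to within 5 mm, and the tag's ring and the key's ring both hang on the level arm (centres within 18 mm of it sideways, 145 to 172 mm high), the tag hanging down (origin over 70 mm below the hook's tip), both under 0.08 m/s (all of step 2 and all of step 3 and linear speed of each of tag, key below 0.08 m/s); the robot touches nothing.
It fails at once if the door key comes off the hook (z of key in the frame of hook below 0.12 m or x of key in the frame of hook below -0.11 m).
It fails at once if a bystander (monitor, pill bottle, tumbler, dish, spoon) is shifted by more than 40 mm (distance of any of monitor, pill_bottle, tumbler, dish, spoon from where it was at the start of the episode above 0.04 m).
It fails at once if the tumbler or pill bottle is tipped over (angle between any of tumbler, pill_bottle's own z axis and vertical above 0.7 rad).
Of vial1, vial2, vial3, vial4, vial5 only 3 to 5 are there at a start; the rules pass over those that are not, and their reading is None.
At some moment in a run one of vial1, vial2, vial3, vial4, vial5 may be knocked a few centimetres aside while the robot is not near it.
Once in a run the grip may slacken for a moment while it holds something.
It also fails if it takes over 210 s, if anything falls off the work surface, if the arm or the gripper's body presses on something with over 40 N, if the wrist force passes 120 N, or if a joint passes its speed limit or range.

## Robot

A 6-joint arm with a two-finger parallel gripper is mounted at the origin on the work surface. World frame = base frame: x ahead of the robot, y to its left, z up, the work surface at z = 0. Lengths are in mm, angles in rad, forces in N, time in s.
With the tool pointing down it reaches from about 275 to 775 mm from the base axis. Payload 14.6 kg.
Tool frame: the origin (TCP) lies midway between the tips of the shut fingers; the grasp point (between the pads) lies 19 mm behind it (arm.hold_point_z is the distance from the TCP to the grasp point, in mm); z points along the fingers, y is the line along which they close (so a half turn about z gives the same grasp; the last joint's range is limited). The gripper opens to 85 mm and grips with 20 to 120 N. Pads are 22 mm wide; open, the fingers measure 114 mm over their backs; the gripper's body (76 mm by 85 mm) begins 54 mm behind the grasp point. The pads swing forward as they close: fully open they stand 13 mm farther back than shut.
Start: joints at [-1.485, 0.263, -0.048, 1.259, 0, 1.415], TCP at [125.195, -509.857, 231.278] pointing down, gripper open.
Joint ranges: [-2.65, 2.65], [-0.89, 1.7], [-1.18, 1.37], [-2.13, 2.11], [-1.35, 1.29], [-3.14, 3.14]. Speed limits (rad/s): [1.89, 1.89, 2.57, 2.79, 3.14, 3.14].

## Interface

Orientations are given as a unit quaternion [x, y, z, w].
In Python, from workcell import arm, probe_bus, workorder, get_image gives the robot as it stands (arm), with the cameras as plain functions, the readings (probe_bus) and the job (workorder).
- The arm moves only by the shell command python3 drive.py 'ROWS' [FORCE]. ROWS is one flat JSON list of numbers that holds 1 to 12 rows one after another, with no inner brackets; each row has 7 numbers: a rotation vector rx, ry, rz in fractions of the full range, 1 being pi rad, then dx, dy, dz in shares of 500 mm (1.0 is 500 mm), then the finger opening in mm; each row is the pose to reach, as a shift and turn from the pose commanded when the command began, along the tool's axes at that moment; what a row does not reach only later rows make up. A row lasts 1/8 s, in which the tool goes at most 62.5 mm and 0.188 rad, less where a joint would pass 70% of its speed; a pose out of reach is approached as far as the arm can. The fingers move at their own pace and stop on an object; FORCE is the grip in N (left out, the last holds). Time passes only in rows, so rows that do not move let the fingers close. It prints the time, the measured TCP pose, the force, the opening and the grip force at its end. A shift or turn number past 1, either way, is cut back to 1. Input that does not fit is refused with a message, and nothing moves.
- probe_bus.observe(): the state, without advancing time (a new reading comes with each control period).
- get_image(name): name is "scene" or "top" or "wrist"; returns a dict with "image" (400x640x3 uint8, red, green, blue), "intrinsics" (3x3 intrinsics, pixels), "eye" and "attitude" of the camera in the world. Camera axes: x right, y down, z forward; pixel columns grow to the right and rows downward; lengths in mm; the calibration is good to about 2 mm. A picture is of the moment at which its call begins. There is no depth.
- workorder.job_done(): hands the job in; it is judged then, once.
The state is a dict: "time_s": time; "joint_pos": joint angles; "joint_vel": joint speeds; "joint_efforts": joint torques, N m; "eef_pos": TCP position; "tcp_rot": TCP orientation; "force": force on the tool from outside, world axes, zero at the start; "ft_torque": the same for the moment, N m; "gripper_width": finger opening in mm; "finger_force": force on a finger pad.
Only numpy, scipy, OpenCV 4.12 (cv2) and the standard library are available. Lean on these libraries where they do the work, as an engineer would, in place of code of your own. Each camera call takes 0.05 s, during which the arm holds its last target. There are 200 camera calls.

## Working session

There is one attempt and no reset: what is moved stays moved. The work goes in short steps, Python scripts to look and compute and a shell command to move; the robot and the scene stay as the last step left them, time stands still between calls to the robot, and variables do not carry over. Pictures are saved under pics/ and viewed, at most 14 in all, crops included, and the job is handed in when it is done.

```bash
ls; mkdir -p pics
cat > h.py <<'E'
import numpy as np, cv2
from workcell import arm, probe_bus, workorder, get_image
from scipy.spatial.transform import Rotation as R
def snap(name,fn):
    d=get_image(name); cv2.imwrite('pics/%s.png'%fn,d['image'][:,:,::-1])
    np.savez('pics/%s.npz'%fn,K=d['intrinsics'],e=d['eye'],a=np.array(d['attitude'])); return d
def ray(fn,u,v):
    z=np.load('pics/%s.npz'%fn); a=z['a']; M=R.from_quat(a).as_matrix() if a.size==4 else a
    r=M@np.linalg.inv(z['K'])@np.array([u,v,1.]); return z['e'],r/np.linalg.norm(r)
def at(fn,u,v,h):
    e,r=ray(fn,u,v); return np.round(e+r*(h-e[2])/r[2],1)
def tri(*obs):
    A=np.zeros((3,3));b=np.zeros(3);rs=[]
    for o in obs:
        e,r=ray(*o);P=np.eye(3)-np.outer(r,r);A+=P;b+=P@e;rs.append((P,e))
    p=np.linalg.solve(A,b); return np.round(p,1),[round(float(np.linalg.norm(P@(p-e))),1) for P,e in rs]
def proj(fn,p):
    z=np.load('pics/%s.npz'%fn); a=z['a']; M=R.from_quat(a).as_matrix() if a.size==4 else a
    q=z['K']@M.T@(np.array(p)-z['e']); return np.round(q[:2]/q[2],1)
def go(p,yaw=None):
    "tool-axis shift from current pose to world p, tool-down yaw (angle of tool y axis, deg)"
    s=probe_bus.observe(); M=R.from_quat(s['tcp_rot']).as_matrix()
    print('shift',np.round(M.T@(np.array(p)-s['eef_pos']),1),'t',s['time_s'])
    if yaw is not None:
        t=np.radians(yaw);y=np.array([np.cos(t),np.sin(t),0]);best=None
        for sg in (1,-1):
            T=np.column_stack([np.cross(sg*y,[0,0,-1]),sg*y,[0,0,-1]])
            rv=R.from_matrix(M.T@T).as_rotvec(); print('  rot',np.round(rv,3))
E
python3 - <<'E'
from h import *
for n in('scene','top','wrist'):
    d=snap(n,n+'0');print(n,d['intrinsics'][0],d['eye'],d['attitude'])
s=probe_bus.observe();print(R.from_quat(s['tcp_rot']).as_matrix().round(3), arm.hold_point_z)
E
```

```text
drive.py
pics
workcell.py
scene [510.43208094   0.         323.86662064] [1413.27704456  181.4030682  1023.40070633] [ 0.5678118   0.73373762 -0.29481474 -0.22869878]
top [439.39585541   0.         324.83537187] [ 326.95372856  -50.67336745 1413.37503987] [-0.69347505  0.71381828 -0.06763376  0.07057976]
wrist [311.04907933   0.         315.75918569] [ 197.26070785 -492.23303943  374.0446913 ] [ 0.77839946 -0.61086155 -0.09005785  0.11327855]
[[ 0.971  0.238 -0.   ]
 [ 0.238 -0.971  0.001]
 [ 0.    -0.001 -1.   ]] 18.700000000000003
```

View pics/top0.png

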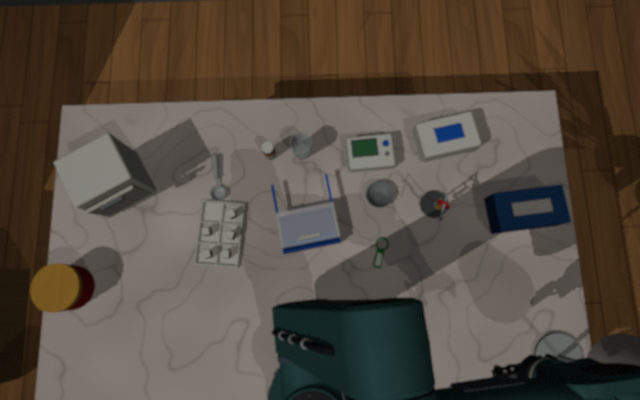

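View pics/scene0.png

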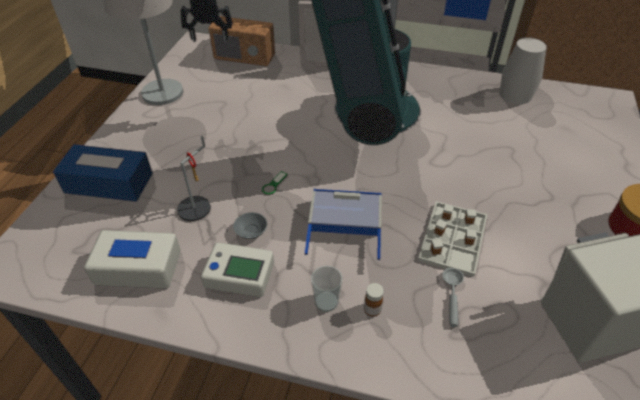

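The top view shows the tray at about (221,232) with 5 vials, the cover at (309,227) with its grip near (309,238), the tag at (380,252), and the hook base at (434,203). Next I'll enlarge both views.

Run:
```python
import cv2,numpy as np
t=cv2.imread('pics/top0.png')[170:275,190:460]
s=cv2.imread('pics/scene0.png')
a=cv2.resize(t,None,fx=2.96,fy=2.96,interpolation=cv2.INTER_CUBIC)
cv2.imwrite('pics/c1.png',cv2.convertScaleAbs(a,alpha=1.2))
b=cv2.resize(s[130:280,160:360],None,fx=4,fy=4,interpolation=cv2.INTER_CUBIC)
c=cv2.resize(s[180:280,300:500],None,fx=4,fy=4,interpolation=cv2.INTER_CUBIC)
cv2.imwrite('pics/c2.png',cv2.convertScaleAbs(b,alpha=1.2));cv2.imwrite('pics/c3.png',cv2.convertScaleAbs(c,alpha=1.2))
```

```text
(no output)
```

View pics/c1.png

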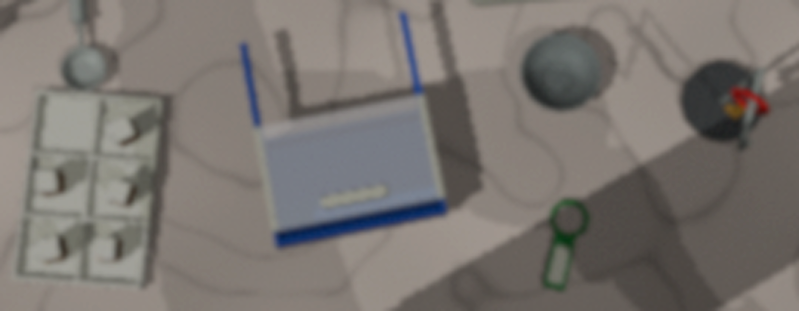

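View pics/c2.png

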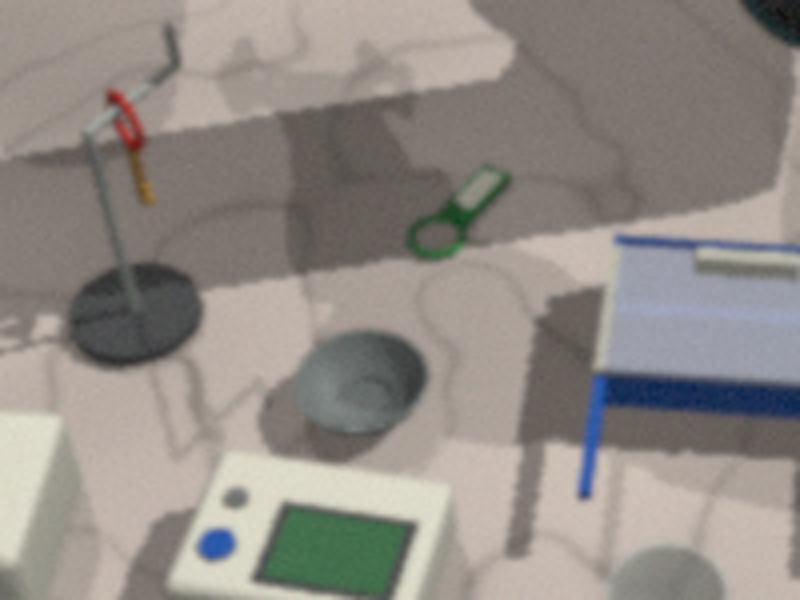

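View pics/c3.png

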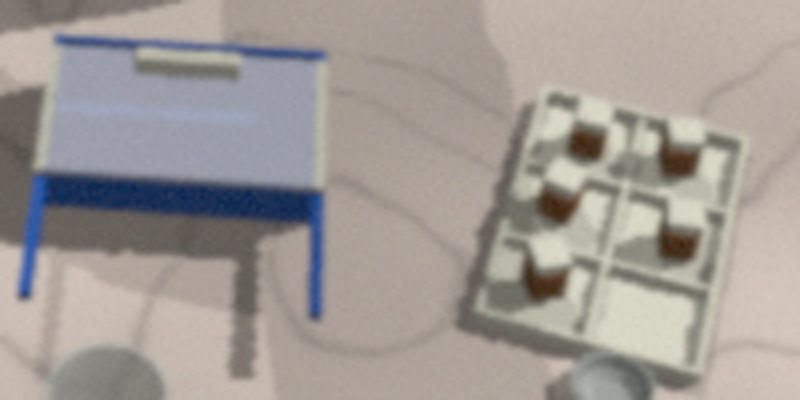

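Enlarged, the crops show 5 vials; the empty compartment is the far-left one. In c1 the ridge runs from (322,200) to (385,190), the tag ring is at (569,218), and its plate end is at (556,287). In c2 the hook elbow is at (88,135), the arm end at (176,66), the tip at (168,27), and the tag ring at (438,237).

```bash
cat >> h.py <<'E'
c1=lambda u,v:('top0',190+u/2.96,170+v/2.96)
c2=lambda u,v:('scene0',160+u/4,130+v/4)
c3=lambda u,v:('scene0',300+u/4,180+v/4)
E
python3 - <<'E'
from h import *
for n,p,q in [('ridge+y',c1(322,199),c3(240,60)),('ridge-y',c1(385,188),c3(137,52)),
 ('coverback+y',c1(260,128),c3(322,188)),('coverback-y',c1(422,97),c3(37,172)),
 ('tagring',c1(569,218),c2(438,237)),('tagend',c1(556,285),c2(500,172)),('hookbase',c1(721,100),c2(136,312)),
 ('E',c1(126,128),c3(545,248)),('C',c1(122,187),c3(565,175)),('D',c1(48,180),c3(686,212)),('A',c1(107,243),c3(598,108)),('B',c1(52,243),c3(684,130))]:
    print(n,*tri(p,q))
print('E',[at(*c1(x,y),40) for x,y in((126,128),(122,187),(48,180),(107,243),(52,243))])
print('hooktip',at(*c2(168,27),203.5),at(*c2(176,66),170),'elbow',at(*c2(88,135),170),'base',at(*c2(136,312),10),at(*c1(721,100),10))
print('tray', [at(*c1(*q),12) for q in ((38,92),(167,97),(18,275),(146,283))])
go([400,0,250],-90)
E
```

```text
ridge+y [479.9  36.5  68. ] [2.1, 2.1]
ridge-y [489.6 -30.   68.1] [1.3, 1.3]
coverback+y [559.5 104.6  48.5] [4.2, 4.2]
coverback-y [588.8 -71.4  45.9] [1.7, 1.7]
tagring [ 458.6 -226.4    3.4] [2.3, 2.3]
tagend [ 386.6 -205.7    6.4] [4.9, 4.9]
hookbase [ 582.8 -400.     7.6] [1.8, 1.8]
E [565.6 247.9  39.9] [2.8, 2.8]
C [502.  252.7  39.7] [4.2, 4.2]
D [512.2 331.   37.9] [3.0, 3.0]
A [442.7 267.2  44.9] [4.7, 4.7]
B [444.8 324.7  41.6] [3.5, 3.5]
E [array([565.9, 245. ,  40. ]), array([502.4, 248.4,  40. ]), array([512.2, 327.3,  40. ]), array([443.6, 263.5,  40. ]), array([445.2, 321.5,  40. ])]
hooktip [ 509.5 -370.7  203.5] [ 508.1 -371.9  170. ] elbow [ 583.5 -397.9  170. ] base [ 584.6 -396.7   10. ] [ 583.  -401.2   10. ]
tray [array([613.8, 348.4,  12. ]), array([604. , 206.4,  12. ]), array([414.5, 364.7,  12. ]), array([402.1, 227.5,  12. ])]
shift [ 388.4 -429.4  -18.7] t 0.15
  rot [-0.001 -0.     0.241]
  rot [ 0.000e+00 -1.000e-03 -2.901e+00]
```

Run:
```python
from h import *
go([470,5,220],9)
```

```text
shift [ 457.6 -417.6   11.3] t 0.15
  rot [-1.000e-03 -1.000e-03 -1.487e+00]
  rot [-1.000e-03  1.000e-03  1.655e+00]
```

Units first: shifts go in shares of 500 mm and turns go in shares of pi rad. So 457.6 mm / 500 = 0.9152, 430 mm / 500 = 0.86, -1.487 rad / 3.1416 = -0.4733.

```bash
python3 drive.py '[0, 0, -0.0573, 0.12, -0.1, 0, 85, 0, 0, -0.1146, 0.22, -0.2, 0.004, 85, 0, 0, -0.1719, 0.32, -0.3, 0.008, 85, 0, 0, -0.2292, 0.42, -0.4, 0.012, 85, 0, 0, -0.2865, 0.54, -0.5, 0.016, 85, 0, 0, -0.3438, 0.64, -0.6, 0.02, 85, 0, 0, -0.4011, 0.76, -0.7, 0.022, 85, 0, 0, -0.4584, 0.86, -0.8, 0.022, 85, 0, 0, -0.4733, 0.9152, -0.8352, 0.022, 85, 0, 0, -0.4733, 0.9152, -0.8352, 0.022, 85, 0, 0, -0.4733, 0.9152, -0.8352, 0.022, 85]' 40
python3 - <<'E'
from h import *
snap('wrist','w1')
s=probe_bus.observe();M=R.from_quat(s['tcp_rot']).as_matrix();z=np.load('pics/w1.npz');print(M.round(3),s['joint_pos'],M.T@(z['e']-s['eef_pos']),(M.T@R.from_quat(z['a']).as_matrix()).round(3))
E
```

```text
time_s: 1.52
eef_pos: [471.2, 7.6, 219.7]
tcp_rot: [0.648, 0.762, -0.0, -0.0]
force: [-0.5, -0.5, -0.6]
gripper_width: 84.7
finger_force: 0.0
[[-0.159  0.987 -0.001]
 [ 0.987  0.159  0.   ]
 [ 0.    -0.001 -1.   ]] [-1.60473828e-01  1.74516860e-01 -1.98991972e-01  1.19835827e+00
 -9.04649307e-05  1.25013987e+00] [  74.34062936    2.07706289 -143.10979403] [[ 0.001 -0.958 -0.286]
 [ 1.     0.     0.001]
 [-0.001 -0.286  0.958]]
```

View pics/w1.png

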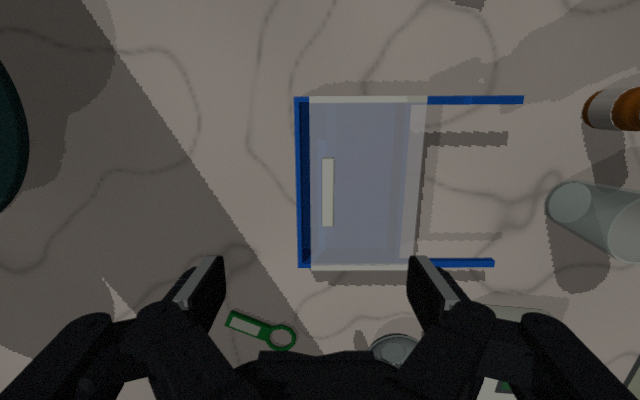

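In the wrist view, the ridge runs from (328,158) to (328,226). The case front corners are at (295,97) and (299,267), and the tag ring is at (281,337).

Run:
```python
from h import *
print('ridge',at('w1',328,158,67.5),at('w1',328,226,67.5))
print('tri',tri(('w1',328,158),c1(322,199),c3(240,60)),tri(('w1',328,226),c1(385,188),c3(137,52)))
print('front',at('w1',295,97,46),at('w1',299,267,46),'back cover',at('w1',428,97,51.5),at('w1',413,268,51.5))
print('tag',at('w1',281,337,7),at('w1',230,320,8))
```

```text
ridge [479.1  38.5  67.5] [490.9 -29.5  67.5]
tri (array([479.5,  37.1,  67.3]), [1.4, 2.8, 1.4]) (array([490.1, -29.7,  68.4]), [0.9, 1.6, 1.2])
front [438.9  88.4  46. ] [469.2 -91.6  46. ] back cover [563.9 108.5  51.5] [594.6 -69.5  51.5]
tag [ 461.4 -222.2    7. ] [ 390.3 -205.2    8. ]
```

Run:
```python
from h import *
go([485,4.2,55],9.6)
```

```text
shift [ -4.3  14.4 164.8] t 1.575
  rot [-0.001 -0.    -0.007]
  rot [-0.000e+00  2.000e-03  3.134e+00]
```

To row units: 125 mm / 500 = 0.25, 100 mm / 500 = 0.2, -0.007 rad / 3.1416 = -0.0022.

```bash
python3 drive.py '[0, 0, -0.0022, -0.008, 0.028, 0.1, 40, 0, 0, -0.0022, -0.008, 0.028, 0.2, 40, 0, 0, -0.0022, -0.008, 0.028, 0.25, 40, 0, 0, -0.0022, -0.008, 0.028, 0.25, 40]'
python3 - <<'E'
from h import *
go([485,4.2,55],9.6)
E
```

```text
time_s: 2.08
eef_pos: [482.8, 2.1, 94.3]
tcp_rot: [0.647, 0.762, -0.001, -0.001]
force: [0.5, 0.3, 0.7]
gripper_width: 40.2
finger_force: 0.0
shift [ 1.7  2.6 39.3] t 2.075
  rot [-0.003 -0.001 -0.005]
  rot [-1.000e-03  5.000e-03  3.136e+00]
```

To row units: 39 mm / 500 = 0.078, 25 mm / 500 = 0.05.

```bash
python3 drive.py '[0, 0, 0, 0.002, 0.002, 0.05, 40, 0, 0, 0, 0.002, 0.002, 0.078, 30, 0, 0, 0, 0.002, 0.002, 0.078, 30, 0, 0, 0, 0.002, 0.002, 0.078, 0, 0, 0, 0, 0.002, 0.002, 0.078, 0, 0, 0, 0, 0.002, 0.002, 0.078, 0, 0, 0, 0, 0.002, 0.002, 0.078, 0]' 40
```

```text
time_s: 2.95
eef_pos: [486.1, 3.8, 57.7]
tcp_rot: [0.647, 0.763, 0.0, 0.001]
force: [-0.8, -1.0, 6.2]
gripper_width: 10.6
finger_force: 40.7
```

To row units: 96 mm / 500 = 0.192, 94 mm / 500 = 0.188.

```bash
python3 drive.py '[0, 0, 0, 0, 0.04, -0.002, 0, 0, 0, 0, 0, 0.08, -0.004, 0, 0, 0, 0, 0, 0.12, -0.004, 0, 0, 0, 0, 0, 0.16, -0.004, 0, 0, 0, 0, 0, 0.18, -0.004, 0, 0, 0, 0, 0, 0.188, -0.004, 0, 0, 0, 0, 0, 0.192, -0.004, 0, 0, 0, 0, 0, 0.192, -0.004, 0]'
```

```text
time_s: 3.95
eef_pos: [576.7, 19.2, 57.9]
tcp_rot: [0.647, 0.762, -0.002, -0.002]
force: [-14.1, -8.5, -6.2]
gripper_width: 10.6
finger_force: 41.0
```

To row units: -150 mm / 500 = -0.3, -120 mm / 500 = -0.24.

```bash
python3 drive.py '[0, 0, 0, 0, 0, 0, 40, 0, 0, 0, 0, 0, 0, 40, 0, 0, 0, 0, 0, 0, 40, 0, 0, 0, 0, 0, -0.12, 40, 0, 0, 0, 0, 0, -0.24, 40, 0, 0, 0, 0, 0, -0.3, 40, 0, 0, 0, 0, 0, -0.3, 40]'
python3 - <<'E'
from h import *
go([505,285,210],-5)
E
```

```text
time_s: 4.82
eef_pos: [581.2, 19.9, 210.8]
tcp_rot: [0.647, 0.763, 0.001, 0.002]
force: [-0.4, -0.4, -0.7]
gripper_width: 40.1
finger_force: 0.0
shift [274.  -31.9   0.3] t 4.825
  rot [0.005 0.    0.251]
  rot [-1.00e-03  7.00e-03 -2.89e+00]
```

To row units: 274 mm / 500 = 0.548, 240 mm / 500 = 0.48, 0.25 rad / 3.1416 = 0.0796.

```bash
python3 drive.py '[0, 0, 0.0318, 0.12, -0.02, 0, 40, 0, 0, 0.0637, 0.24, -0.04, 0, 40, 0, 0, 0.0796, 0.36, -0.06, 0, 40, 0, 0, 0.0796, 0.48, -0.064, 0, 40, 0, 0, 0.0796, 0.548, -0.064, 0, 40, 0, 0, 0.0796, 0.548, -0.064, 0, 40, 0, 0, 0.0796, 0.548, -0.064, 0, 40, 0, 0, 0.0796, 0.548, -0.064, 0, 40]'
python3 - <<'E'
from h import *
d=snap('wrist','w2');cv2.imwrite('pics/w2c.png',cv2.resize(d['image'][60:285,170:470,::-1],None,fx=2.66,fy=2.66,interpolation=cv2.INTER_CUBIC))
E
```

```text
time_s: 5.82
eef_pos: [503.9, 284.0, 208.0]
tcp_rot: [0.737, 0.676, -0.0, -0.0]
force: [0.8, -0.5, 0.4]
gripper_width: 40.1
finger_force: 0.0
```

View pics/w2c.png

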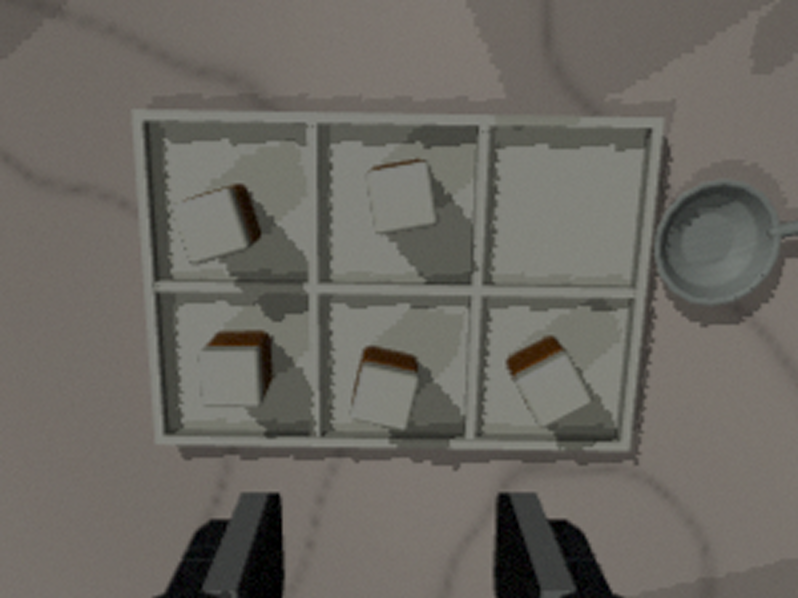

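The wrist view shows all five vials standing. In the crop the caps sit at B(218,225), D(402,197), A(235,376), C(384,396) and E(553,388).

```bash
cat > v.py <<'E'
from h import *
V={'B':[(180,210),(238,187),(257,245),(195,263)],'D':[(366,176),(428,164),(436,225),(376,232)],'A':[(207,346),(265,346),(266,405),(202,405)],'C':[(359,362),(417,371),(405,430),(352,417)],'E':[(512,377),(564,347),(591,403),(543,424)]}
P={}
for k,c in V.items():
    q=np.array([at('w2',170+a/2.66,60+b/2.66,40)[:2] for a,b in c],np.float32)
    (cx,cy),(w,h),an=cv2.minAreaRect(q); e=[np.degrees(np.arctan2(*(q[(i+1)%4]-q[i])[::-1]))%90 for i in range(4)]
    m=q.mean(0);P[k]=m; print(k,m.round(1),'size',round(w),round(h),'edges',np.round(e))
E
python3 - <<'E'
from v import *
print(tri(('w2',170+402/2.66,60+197/2.66),c1(48,180),c3(686,212)),tri(('w2',170+553/2.66,60+388/2.66),c1(126,128),c3(545,248)))
E
```

```text
B [445.4 329. ] size 25 22 edges [16. 11. 11.  7.]
D [514.4 332.8] size 23 22 edges [5. 4. 2. 5.]
A [443.7 271.1] size 24 26 edges [85. 83. 85. 77.]
C [500.9 258. ] size 25 23 edges [76. 74. 70. 77.]
E [567.5 255.1] size 23 26 edges [27. 23. 20. 29.]
(array([513.2, 331.9,  37.8]), [2.2, 3.8, 2.5]) (array([566.4, 250.1,  37.5]), [4.4, 4.5, 2.8])
```

```bash
for i in 1 2 3; do python3 drive.py '[0, 0, 0, 0, 0, 0, 40, 0, 0, 0, 0, 0, 0, 40]' | sed -n 2p; done
python3 - <<'E'
from h import *
go([445.4,329,90],11); go([567.5,255.1,90],25)
E
```

```text
eef_pos: [503.9, 284.6, 208.3]
eef_pos: [503.7, 285.0, 208.3]
eef_pos: [503.7, 285.0, 208.3]
shift [ 38.8 -61.8 118.3] t 6.625
  rot [-0.    -0.    -0.278]
  rot [-0.     0.     2.864]
shift [-24.3  66.2 118.3] t 6.625
  rot [-0.    -0.    -0.522]
  rot [-0.     0.     2.619]
```

To row units: 118 mm / 500 = 0.236, -61.8 mm / 500 = -0.1236, -0.278 rad / 3.1416 = -0.0885.

```bash
python3 drive.py '[0, 0, -0.0446, 0.038, -0.062, 0.08, 40, 0, 0, -0.0885, 0.0776, -0.1236, 0.16, 40, 0, 0, -0.0885, 0.0776, -0.1236, 0.236, 40, 0, 0, -0.0885, 0.0776, -0.1236, 0.236, 40, 0, 0, -0.0885, 0.0776, -0.1236, 0.236, 40, 0, 0, -0.0885, 0.0776, -0.1236, 0.236, 40]'
python3 - <<'E'
from h import *
go([445.4,329,16.5],11)
E
```

```text
time_s: 7.38
eef_pos: [446.5, 329.2, 91.8]
tcp_rot: [0.636, 0.771, 0.001, 0.0]
force: [-0.7, -0.2, -0.3]
gripper_width: 40.3
finger_force: 0.0
shift [ 0.  -1.3 75.3] t 7.375
  rot [ 0.002 -0.001 -0.001]
  rot [-1.000e-03 -3.000e-03  3.141e+00]
```

To row units: 75 mm / 500 = 0.15, 70 mm / 500 = 0.14.

```bash
python3 drive.py '[0, 0, 0, 0, -0.002, 0.08, 40, 0, 0, 0, 0, -0.002, 0.14, 40, 0, 0, 0, 0, -0.002, 0.15, 40, 0, 0, 0, 0, -0.002, 0.15, 40, 0, 0, 0, 0, -0.002, 0.15, 0, 0, 0, 0, 0, -0.002, 0.15, 0, 0, 0, 0, 0, -0.002, 0.15, 0, 0, 0, 0, 0, -0.002, 0.12, 0, 0, 0, 0, 0, -0.002, 0.04, 0, 0, 0, 0, 0, -0.002, -0.04, 0, 0, 0, 0, 0, -0.002, -0.04, 0]' 40
python3 - <<'E'
from h import *
go([521.3,-57.2,110],9.6)
E
```

```text
time_s: 8.75
eef_pos: [446.1, 329.7, 114.4]
tcp_rot: [0.636, 0.772, 0.003, 0.001]
force: [-0.1, 0.5, -0.3]
gripper_width: 23.1
finger_force: 39.4
shift [-394.1   -0.     3.7] t 8.75
  rot [ 0.006 -0.002  0.024]
  rot [ 3.000e-03  9.000e-03 -3.117e+00]
```

Vial B is held at 23 mm. Next I carry it to the far slot.

To row units: -394 mm / 500 = -0.788, -380 mm / 500 = -0.76, 0.024 rad / 3.1416 = 0.0076.

```bash
python3 drive.py '[0, 0, 0.0076, -0.1, 0, 0, 0, 0, 0, 0.0076, -0.22, 0, 0, 0, 0, 0, 0.0076, -0.34, 0, 0, 0, 0, 0, 0.0076, -0.46, 0, 0, 0, 0, 0, 0.0076, -0.58, 0, 0, 0, 0, 0, 0.0076, -0.68, 0, 0, 0, 0, 0, 0.0076, -0.76, 0, 0, 0, 0, 0, 0.0076, -0.788, 0, 0, 0, 0, 0, 0.0076, -0.788, 0, 0, 0, 0, 0, 0.0076, -0.788, 0, 0, 0, 0, 0, 0.0076, -0.788, 0, 0, 0]'
python3 - <<'E'
from h import *
go([521.3,-57.2,18.5],9.6)
d=snap('wrist','w3');cv2.imwrite('pics/w3c.png',d['image'][:,100:560,::-1])
E
```

```text
time_s: 10.12
eef_pos: [519.5, -56.9, 110.4]
tcp_rot: [0.645, 0.764, 0.0, -0.0]
force: [-0.4, -0.3, 0.1]
gripper_width: 23.3
finger_force: 45.6
shift [-0.6  1.8 91.9] t 10.125
  rot [-0.    -0.     0.002]
  rot [ 0.   -0.   -3.14]
```

View pics/w3c.png

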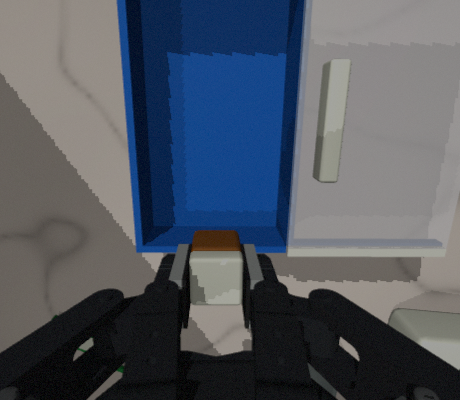

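The cover is fully back and the case is open. The near outer rim runs from (240,250) to (385,250) in full-frame pixels. I'll check that against the model.

```bash
python3 - <<'E'
from h import *
O=np.array([510.3,7.9]);u=np.array([np.cos(np.radians(9.6)),np.sin(np.radians(9.6))]);v=np.array([-u[1],u[0]])
for p,h in(((238,250),46),((221,0),46),((387,250),51.5),((439,183),67.5),((452,59),67.5)):
    q=at('w3',*p,h)[:2]-O; print(p,'case xy',(q@u).round(1),(q@v).round(1))
E
python3 drive.py '[0, 0, 0, 0, 0.004, 0.08, 0, 0, 0, 0, 0, 0.004, 0.15, 0, 0, 0, 0, 0, 0.004, 0.176, 0, 0, 0, 0, 0, 0.004, 0.182, 0, 0, 0, 0, 0, 0.004, 0.182, 0, 0, 0, 0, 0, 0.004, 0.182, 0]'
```

```text
(238, 250) case xy -57.4 -90.5
(221, 0) case xy -56.0 68.8
(387, 250) case xy 50.0 -87.8
(439, 183) case xy 74.8 -35.4
(452, 59) case xy 74.0 34.3
time_s: 10.92
eef_pos: [522.2, -57.8, 20.2]
tcp_rot: [0.645, 0.764, 0.0, 0.001]
force: [-1.0, 0.3, 0.5]
gripper_width: 23.0
finger_force: 45.6
```

To row units: -90 mm / 500 = -0.18, -40 mm / 500 = -0.08.

```bash
python3 drive.py '[0, 0, 0, 0, 0, 0.002, 34, 0, 0, 0, 0, 0, 0.002, 34, 0, 0, 0, 0, 0, -0.08, 34, 0, 0, 0, 0, 0, -0.18, 34, 0, 0, 0, 0, 0, -0.18, 34, 0, 0, 0, 0, 0, -0.18, 34]'
python3 - <<'E'
from h import *
go([514.4,332.8,90],4)
E
```

```text
time_s: 11.68
eef_pos: [521.4, -57.6, 109.0]
tcp_rot: [0.645, 0.764, -0.0, -0.0]
force: [-0.5, -0.4, -0.5]
gripper_width: 33.7
finger_force: 0.0
shift [386.1  58.3  19. ] t 11.675
  rot [-0.    -0.     0.098]
  rot [ 0.    -0.    -3.043]
```

To row units: 386 mm / 500 = 0.772, 380 mm / 500 = 0.76, 0.098 rad / 3.1416 = 0.0312.

```bash
python3 drive.py '[0, 0, 0.0095, 0.1, 0.016, 0, 40, 0, 0, 0.0191, 0.22, 0.032, 0, 40, 0, 0, 0.0312, 0.34, 0.05, 0, 40, 0, 0, 0.0312, 0.46, 0.07, 0, 40, 0, 0, 0.0312, 0.58, 0.09, 0, 40, 0, 0, 0.0312, 0.7, 0.108, 0, 40, 0, 0, 0.0312, 0.76, 0.116, 0.02, 40, 0, 0, 0.0312, 0.772, 0.116, 0.03, 40, 0, 0, 0.0312, 0.772, 0.116, 0.03, 40, 0, 0, 0.0312, 0.772, 0.116, 0.03, 40, 0, 0, 0.0312, 0.772, 0.116, 0.03, 40]'
python3 - <<'E'
from h import *
go([514.4,332.8,16.5],4)
snap('wrist','w4')
E
```

```text
time_s: 13.05
eef_pos: [514.6, 331.7, 94.6]
tcp_rot: [0.682, 0.731, 0.0, 0.0]
force: [0.2, -0.0, -0.7]
gripper_width: 39.9
finger_force: 0.0
shift [ 1.1 -0.1 78.1] t 13.05
  rot [ 0.    -0.    -0.001]
  rot [-0.    -0.     3.141]
```

To row units: 78 mm / 500 = 0.156, 73 mm / 500 = 0.146.

```bash
python3 drive.py '[0, 0, 0, 0.002, 0, 0.08, 40, 0, 0, 0, 0.002, 0, 0.146, 40, 0, 0, 0, 0.002, 0, 0.156, 40, 0, 0, 0, 0.002, 0, 0.156, 40, 0, 0, 0, 0.002, 0, 0.156, 0, 0, 0, 0, 0.002, 0, 0.156, 0, 0, 0, 0, 0.002, 0, 0.156, 0, 0, 0, 0, 0.002, 0, 0.12, 0, 0, 0, 0, 0.002, 0, 0.04, 0, 0, 0, 0, 0.002, 0, -0.032, 0, 0, 0, 0, 0.002, 0, -0.032, 0]' 40
python3 - <<'E'
from h import *
go([515.8,-24.6,110],9.6)
E
```

```text
time_s: 14.48
eef_pos: [515.7, 334.4, 113.7]
tcp_rot: [0.682, 0.731, 0.003, 0.001]
force: [-0.5, 0.6, -0.4]
gripper_width: 23.1
finger_force: 39.3
shift [-358.1  -25.1    2.8] t 14.475
  rot [ 0.005 -0.002 -0.097]
  rot [-3.000e-03 -8.000e-03  3.044e+00]
```

To row units: -358 mm / 500 = -0.716, -340 mm / 500 = -0.68, -0.097 rad / 3.1416 = -0.0309.

```bash
python3 drive.py '[0, 0, -0.0095, -0.1, -0.008, 0, 0, 0, 0, -0.0191, -0.22, -0.016, 0, 0, 0, 0, -0.0309, -0.34, -0.024, 0, 0, 0, 0, -0.0309, -0.46, -0.032, 0, 0, 0, 0, -0.0309, -0.58, -0.04, 0, 0, 0, 0, -0.0309, -0.68, -0.048, 0, 0, 0, 0, -0.0309, -0.716, -0.05, 0, 0, 0, 0, -0.0309, -0.716, -0.05, 0, 0, 0, 0, -0.0309, -0.716, -0.05, 0, 0, 0, 0, -0.0309, -0.716, -0.05, 0, 0]'
python3 - <<'E'
from h import *
go([515.8,-24.6,19],9.6)
E
```

```text
time_s: 15.72
eef_pos: [514.3, -24.2, 110.2]
tcp_rot: [0.645, 0.764, 0.0, -0.0]
force: [-0.9, -0.7, -0.6]
gripper_width: 23.2
finger_force: 39.3
shift [-0.7  1.5 91.2] t 15.725
  rot [-0.    -0.     0.001]
  rot [ 0.    -0.    -3.141]
```

To row units: 91 mm / 500 = 0.182, 88 mm / 500 = 0.176.

```bash
python3 drive.py '[0, 0, 0, 0, 0.003, 0.08, 0, 0, 0, 0, 0, 0.003, 0.15, 0, 0, 0, 0, 0, 0.003, 0.176, 0, 0, 0, 0, 0, 0.003, 0.182, 0, 0, 0, 0, 0, 0.003, 0.182, 0, 0, 0, 0, 0, 0.003, 0.182, 34, 0, 0, 0, 0, 0.003, 0.182, 34, 0, 0, 0, 0, 0.003, 0.182, 34, 0, 0, 0, 0, 0.003, 0.1, 34, 0, 0, 0, 0, 0.003, 0, 34, 0, 0, 0, 0, 0.003, 0, 34, 0, 0, 0, 0, 0.003, 0, 34]'
python3 - <<'E'
from h import *
go([443.7,271.1,93],-7)
E
```

```text
time_s: 17.23
eef_pos: [515.6, -25.0, 110.0]
tcp_rot: [0.646, 0.764, -0.0, -0.0]
force: [-0.7, 0.4, 0.1]
gripper_width: 33.8
finger_force: 0.0
shift [303.9 -21.7  17. ] t 17.225
  rot [-0.    -0.     0.289]
  rot [ 0.    -0.    -2.852]
```

To row units: 304 mm / 500 = 0.608, 280 mm / 500 = 0.56, 0.289 rad / 3.1416 = 0.092.

```bash
python3 drive.py '[0, 0, 0.0255, 0.1, -0.008, 0, 40, 0, 0, 0.0509, 0.22, -0.016, 0, 40, 0, 0, 0.0764, 0.34, -0.024, 0, 40, 0, 0, 0.092, 0.46, -0.032, 0, 40, 0, 0, 0.092, 0.56, -0.04, 0, 40, 0, 0, 0.092, 0.608, -0.0434, 0.024, 40, 0, 0, 0.092, 0.608, -0.0434, 0.03, 40, 0, 0, 0.092, 0.608, -0.0434, 0.03, 40, 0, 0, 0.092, 0.608, -0.0434, 0.03, 40, 0, 0, 0.092, 0.608, -0.0434, 0.03, 40]'
python3 - <<'E'
from h import *
go([443.7,271.1,16.5],-7)
d=snap('wrist','w5');cv2.imwrite('pics/w5c.png',d['image'][:,100:560,::-1])
E
```

```text
time_s: 18.48
eef_pos: [444.2, 270.5, 95.5]
tcp_rot: [0.749, 0.662, 0.0, 0.0]
force: [-0.4, 0.1, -0.7]
gripper_width: 39.9
finger_force: 0.0
shift [ 0.5 -0.6 79. ] t 18.475
  rot [ 0.    -0.    -0.001]
  rot [-0.    -0.     3.141]
```

View pics/w5c.png

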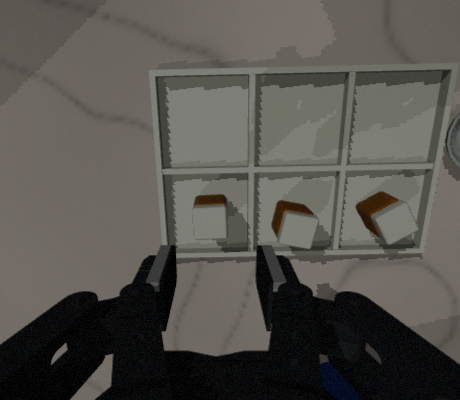

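Vials A, C and E are still in place, and the upper row is empty. I'm picking A.

```bash
python3 drive.py '[0, 0, 0, 0.001, -0.0012, 0.08, 40, 0, 0, 0, 0.001, -0.0012, 0.146, 40, 0, 0, 0, 0.001, -0.0012, 0.158, 40, 0, 0, 0, 0.001, -0.0012, 0.158, 40, 0, 0, 0, 0.001, -0.0012, 0.158, 0, 0, 0, 0, 0.001, -0.0012, 0.158, 0, 0, 0, 0, 0.001, -0.0012, 0.158, 0, 0, 0, 0, 0.001, -0.0012, 0.12, 0, 0, 0, 0, 0.001, -0.0012, 0.04, 0, 0, 0, 0, 0.001, -0.0012, -0.03, 0, 0, 0, 0, 0.001, -0.0012, -0.03, 0]' 40
python3 - <<'E'
from h import *
go([510.3,7.9,110],9.6)
E
```

```text
time_s: 19.9
eef_pos: [444.9, 272.4, 113.4]
tcp_rot: [0.749, 0.663, 0.003, 0.001]
force: [1.0, -0.8, 0.1]
gripper_width: 23.5
finger_force: 39.3
shift [-254.6   97.1    3.1] t 19.9
  rot [ 0.005 -0.002 -0.29 ]
  rot [-0.003 -0.007  2.852]
```

To row units: -254.6 mm / 500 = -0.5092, -245 mm / 500 = -0.49, -0.29 rad / 3.1416 = -0.0923.

```bash
python3 drive.py '[0, 0, -0.0255, -0.1, 0.038, 0, 0, 0, 0, -0.0509, -0.21, 0.08, 0, 0, 0, 0, -0.0764, -0.32, 0.12, 0, 0, 0, 0, -0.0923, -0.42, 0.16, 0, 0, 0, 0, -0.0923, -0.49, 0.186, 0, 0, 0, 0, -0.0923, -0.5092, 0.194, 0, 0, 0, 0, -0.0923, -0.5092, 0.194, 0, 0, 0, 0, -0.0923, -0.5092, 0.194, 0, 0, 0, 0, -0.0923, -0.5092, 0.194, 0, 0]'
python3 - <<'E'
from h import *
go([510.3,7.9,19],9.6)
E
```

```text
time_s: 21.02
eef_pos: [508.4, 8.2, 110.3]
tcp_rot: [0.645, 0.764, 0.0, -0.0]
force: [-0.7, -0.1, 0.4]
gripper_width: 23.2
finger_force: 39.2
shift [-0.6  1.8 91.3] t 21.025
  rot [-0.    -0.     0.002]
  rot [ 0.   -0.   -3.14]
```

To row units: 91 mm / 500 = 0.182, 88 mm / 500 = 0.176.

```bash
python3 drive.py '[0, 0, 0, 0, 0.003, 0.08, 0, 0, 0, 0, 0, 0.003, 0.15, 0, 0, 0, 0, 0, 0.003, 0.176, 0, 0, 0, 0, 0, 0.003, 0.182, 0, 0, 0, 0, 0, 0.003, 0.182, 0, 0, 0, 0, 0, 0.003, 0.182, 34, 0, 0, 0, 0, 0.003, 0.182, 34, 0, 0, 0, 0, 0.003, 0.182, 34, 0, 0, 0, 0, 0.003, 0.1, 34, 0, 0, 0, 0, 0.003, 0, 34, 0, 0, 0, 0, 0.003, 0, 34, 0, 0, 0, 0, 0.003, 0, 34]'
python3 - <<'E'
from h import *
go([500.9,258,93],-15)
E
```

```text
time_s: 22.52
eef_pos: [509.9, 7.4, 110.0]
tcp_rot: [0.645, 0.764, -0.0, -0.0]
force: [-0.8, -0.2, -0.0]
gripper_width: 34.0
finger_force: 0.0
shift [248.5  33.   17. ] t 22.525
  rot [-0.    0.    0.43]
  rot [-0.    -0.    -2.712]
```

To row units: 248.5 mm / 500 = 0.497, 240 mm / 500 = 0.48, 0.43 rad / 3.1416 = 0.1369.

```bash
python3 drive.py '[0, 0, 0.035, 0.1, 0.014, 0, 40, 0, 0, 0.07, 0.21, 0.028, 0, 40, 0, 0, 0.105, 0.32, 0.042, 0, 40, 0, 0, 0.1369, 0.42, 0.056, 0, 40, 0, 0, 0.1369, 0.48, 0.064, 0.02, 40, 0, 0, 0.1369, 0.497, 0.066, 0.03, 40, 0, 0, 0.1369, 0.497, 0.066, 0.03, 40, 0, 0, 0.1369, 0.497, 0.066, 0.03, 40, 0, 0, 0.1369, 0.497, 0.066, 0.03, 40]'
python3 - <<'E'
from h import *
go([500.9,258,16.5],-15)
d=snap('wrist','w6');cv2.imwrite('pics/w6c.png',d['image'][:,100:560,::-1])
E
```

```text
time_s: 23.65
eef_pos: [501.4, 257.1, 95.5]
tcp_rot: [0.794, 0.608, 0.0, 0.0]
force: [-0.3, -0.8, 0.1]
gripper_width: 40.1
finger_force: 0.0
shift [ 0.7 -0.7 79. ] t 23.65
  rot [ 0.    -0.    -0.001]
  rot [-0.   -0.    3.14]
```

View pics/w6c.png

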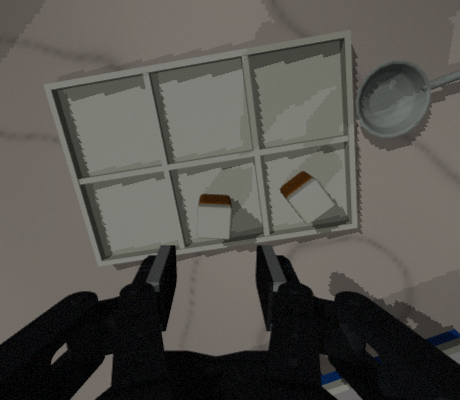

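C lines up squarely with the fingers, at (314,218) full-frame, so I'm picking it.

To row units: 79 mm / 500 = 0.158, 73 mm / 500 = 0.146.

```bash
python3 drive.py '[0, 0, 0, 0.001, -0.0012, 0.08, 40, 0, 0, 0, 0.001, -0.0012, 0.146, 40, 0, 0, 0, 0.001, -0.0012, 0.158, 40, 0, 0, 0, 0.001, -0.0012, 0.158, 40, 0, 0, 0, 0.001, -0.0012, 0.158, 0, 0, 0, 0, 0.001, -0.0012, 0.158, 0, 0, 0, 0, 0.001, -0.0012, 0.158, 0, 0, 0, 0, 0.001, -0.0012, 0.12, 0, 0, 0, 0, 0.001, -0.0012, 0.04, 0, 0, 0, 0, 0.001, -0.0012, -0.03, 0, 0, 0, 0, 0.001, -0.0012, -0.03, 0]' 40
python3 - <<'E'
from h import *
go([504.8,40.4,110],9.6)
E
```

```text
time_s: 25.08
eef_pos: [502.2, 259.2, 113.5]
tcp_rot: [0.793, 0.609, 0.003, 0.001]
force: [0.6, -0.2, -1.5]
gripper_width: 23.1
finger_force: 39.3
shift [-210.7   59.1    3.1] t 25.075
  rot [ 0.005 -0.002 -0.429]
  rot [-0.003 -0.007  2.712]
```

To row units: -210.7 mm / 500 = -0.4214, -200 mm / 500 = -0.4, -0.43 rad / 3.1416 = -0.1369.

```bash
python3 drive.py '[0, 0, -0.035, -0.1, 0.028, 0, 0, 0, 0, -0.07, -0.21, 0.058, 0, 0, 0, 0, -0.105, -0.32, 0.09, 0, 0, 0, 0, -0.1369, -0.4, 0.112, 0, 0, 0, 0, -0.1369, -0.4214, 0.118, 0, 0, 0, 0, -0.1369, -0.4214, 0.118, 0, 0, 0, 0, -0.1369, -0.4214, 0.118, 0, 0, 0, 0, -0.1369, -0.4214, 0.118, 0, 0]'
python3 - <<'E'
from h import *
go([504.8,40.4,19],9.6)
E
```

```text
time_s: 26.08
eef_pos: [503.0, 40.8, 110.2]
tcp_rot: [0.645, 0.764, 0.0, -0.0]
force: [-0.2, 0.3, -0.1]
gripper_width: 23.5
finger_force: 39.2
shift [-0.7  1.7 91.2] t 26.075
  rot [-0.    -0.     0.001]
  rot [ 0.   -0.   -3.14]
```

To row units: 91 mm / 500 = 0.182, 88 mm / 500 = 0.176.

```bash
python3 drive.py '[0, 0, 0, 0, 0.003, 0.08, 0, 0, 0, 0, 0, 0.003, 0.15, 0, 0, 0, 0, 0, 0.003, 0.176, 0, 0, 0, 0, 0, 0.003, 0.182, 0, 0, 0, 0, 0, 0.003, 0.182, 0, 0, 0, 0, 0, 0.003, 0.182, 34, 0, 0, 0, 0, 0.003, 0.182, 34, 0, 0, 0, 0, 0.003, 0.182, 34, 0, 0, 0, 0, 0.003, 0.1, 34, 0, 0, 0, 0, 0.003, 0, 34, 0, 0, 0, 0, 0.003, 0, 34, 0, 0, 0, 0, 0.003, 0, 34]'
python3 - <<'E'
from h import *
go([567.5,255.1,93],25)
E
```

```text
time_s: 27.58
eef_pos: [504.3, 40.0, 110.0]
tcp_rot: [0.645, 0.764, -0.0, -0.0]
force: [0.2, 0.9, -0.7]
gripper_width: 33.9
finger_force: 0.0
shift [201.5  98.2  17. ] t 27.575
  rot [-0.     0.    -0.268]
  rot [0.    0.    2.873]
```

To row units: 201.5 mm / 500 = 0.403, 190 mm / 500 = 0.38, -0.268 rad / 3.1416 = -0.0853.

```bash
python3 drive.py '[0, 0, -0.0223, 0.1, 0.05, 0, 40, 0, 0, -0.0446, 0.2, 0.1, 0, 40, 0, 0, -0.0668, 0.3, 0.148, 0, 40, 0, 0, -0.0853, 0.38, 0.188, 0.02, 40, 0, 0, -0.0853, 0.403, 0.196, 0.03, 40, 0, 0, -0.0853, 0.403, 0.196, 0.03, 40, 0, 0, -0.0853, 0.403, 0.196, 0.03, 40, 0, 0, -0.0853, 0.403, 0.196, 0.03, 40]'
python3 - <<'E'
from h import *
go([567.5,255.1,16.5],25)
d=snap('wrist','w7');cv2.imwrite('pics/w7c.png',d['image'][:,100:560,::-1])
E
```

```text
time_s: 28.58
eef_pos: [567.5, 254.0, 95.7]
tcp_rot: [0.538, 0.843, 0.0, 0.0]
force: [-0.4, 0.8, 0.3]
gripper_width: 39.8
finger_force: 0.0
shift [ 1.   0.5 79.2] t 28.575
  rot [ 0.     0.    -0.002]
  rot [ 0.   -0.    3.14]
```

View pics/w7c.png

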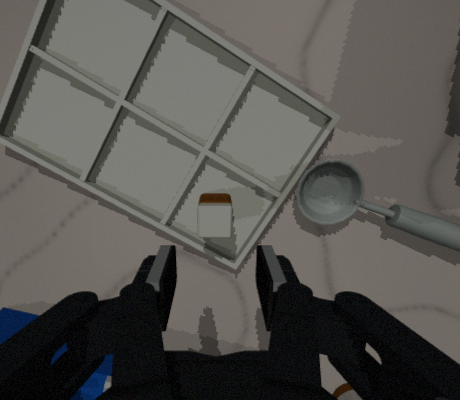

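E is squarely between the fingers, so I'm picking it.

To row units: 79 mm / 500 = 0.158, 73 mm / 500 = 0.146.

```bash
python3 drive.py '[0, 0, 0, 0.002, 0.001, 0.08, 40, 0, 0, 0, 0.002, 0.001, 0.146, 40, 0, 0, 0, 0.002, 0.001, 0.158, 40, 0, 0, 0, 0.002, 0.001, 0.158, 40, 0, 0, 0, 0.002, 0.001, 0.158, 0, 0, 0, 0, 0.002, 0.001, 0.158, 0, 0, 0, 0, 0.002, 0.001, 0.158, 0, 0, 0, 0, 0.002, 0.001, 0.12, 0, 0, 0, 0, 0.002, 0.001, 0.04, 0, 0, 0, 0, 0.002, 0.001, -0.03, 0, 0, 0, 0, 0.002, 0.001, -0.03, 0]' 40
python3 - <<'E'
from h import *
go([499.3,73,110],9.6)
E
```

```text
time_s: 30.0
eef_pos: [569.1, 256.7, 113.7]
tcp_rot: [0.537, 0.843, 0.002, 0.002]
force: [-0.3, -0.1, -0.3]
gripper_width: 23.3
finger_force: 39.3
shift [-137.1 -140.9    3. ] t 30.0
  rot [0.006 0.    0.269]
  rot [-0.     0.008 -2.873]
```

To row units: -141 mm / 500 = -0.282, -137 mm / 500 = -0.274, 0.269 rad / 3.1416 = 0.0856.

```bash
python3 drive.py '[0, 0, 0.0223, -0.07, -0.072, 0, 0, 0, 0, 0.0446, -0.144, -0.148, 0, 0, 0, 0, 0.0668, -0.216, -0.222, 0, 0, 0, 0, 0.0856, -0.26, -0.268, 0, 0, 0, 0, 0.0856, -0.274, -0.282, 0, 0, 0, 0, 0.0856, -0.274, -0.282, 0, 0, 0, 0, 0.0856, -0.274, -0.282, 0, 0, 0, 0, 0.0856, -0.274, -0.282, 0, 0]'
python3 - <<'E'
from h import *
go([499.3,73,19],9.6)
E
```

```text
time_s: 31.0
eef_pos: [497.8, 73.3, 110.1]
tcp_rot: [0.645, 0.764, -0.0, -0.0]
force: [0.6, -0.2, -0.3]
gripper_width: 23.2
finger_force: 39.3
shift [-0.5  1.5 91.1] t 31.0
  rot [-0.    -0.     0.001]
  rot [ 0.    -0.    -3.141]
```

Units first: shifts go in shares of 500 mm and turns go in shares of pi rad. So 91 mm / 500 = 0.182, 88 mm / 500 = 0.176.

```bash
python3 drive.py '[0, 0, 0, 0, 0.003, 0.08, 0, 0, 0, 0, 0, 0.003, 0.15, 0, 0, 0, 0, 0, 0.003, 0.176, 0, 0, 0, 0, 0, 0.003, 0.182, 0, 0, 0, 0, 0, 0.003, 0.182, 0, 0, 0, 0, 0, 0.003, 0.182, 34, 0, 0, 0, 0, 0.003, 0.182, 34, 0, 0, 0, 0, 0.003, 0.182, 34, 0, 0, 0, 0, 0.003, 0.1, 34, 0, 0, 0, 0, 0.003, 0, 34, 0, 0, 0, -0.06, 0.08, -0.1, 34, 0, 0, 0, -0.1, 0.156, -0.1, 34]'; python3 drive.py '[0, 0, 0, 0, 0, 0, 40, 0, 0, 0, 0, 0, 0, 40, 0, 0, 0, 0, 0, 0, 40]'
python3 - <<'E'
from h import *
go([578.5,19.5,57],9.6)
d=snap('wrist','w8');cv2.imwrite('pics/w8c.png',d['image'][:,100:560,::-1])
E
```

```text
time_s: 32.5
eef_pos: [584.8, 35.6, 164.1]
tcp_rot: [0.646, 0.764, 0.002, 0.002]
force: [1.0, -0.7, -0.5]
gripper_width: 34.1
finger_force: 0.0
time_s: 32.88
eef_pos: [581.7, 36.5, 160.1]
tcp_rot: [0.646, 0.764, -0.0, -0.0]
force: [-1.0, 0.0, 0.0]
gripper_width: 40.1
finger_force: 0.0
shift [-16.3  -5.9 103.1] t 32.875
  rot [-0.001 -0.    -0.   ]
  rot [-0.000e+00  1.000e-03  3.141e+00]
```

View pics/w8c.png

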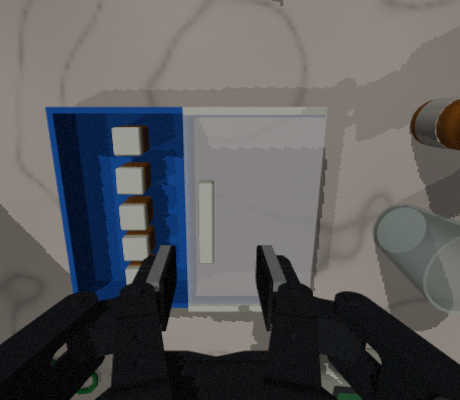

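All five vials stand in the case, and the ridge is centred at (306,222) full-frame.

Run:
```python
from h import *
p=(at('w8',306,181,67.5)+at('w8',306,264,67.5))/2;print(p); go([p[0],p[1],58],9.6)
```

```text
[577.6  20.1  67.5]
shift [-15.5  -6.9 102.2] t 32.925
  rot [-0.001 -0.    -0.   ]
  rot [-0.000e+00  1.000e-03  3.142e+00]
```

To row units: 101 mm / 500 = 0.202, 85 mm / 500 = 0.17.

```bash
python3 drive.py '[0, 0, 0, -0.02, -0.01, 0.08, 40, 0, 0, 0, -0.031, -0.013, 0.17, 40, 0, 0, 0, -0.031, -0.013, 0.202, 40, 0, 0, 0, -0.031, -0.013, 0.202, 40, 0, 0, 0, -0.031, -0.013, 0.202, 0, 0, 0, 0, -0.031, -0.013, 0.202, 0, 0, 0, 0, -0.031, -0.013, 0.202, 0, 0, 0, 0, -0.031, -0.013, 0.202, 0]'  40
```

```text
time_s: 33.92
eef_pos: [576.6, 19.6, 60.2]
tcp_rot: [0.646, 0.764, -0.001, -0.001]
force: [-16.2, -3.5, 13.2]
gripper_width: 10.9
finger_force: 42.0
```

To row units: -107 mm / 500 = -0.214, -100 mm / 500 = -0.2.

```bash
python3 drive.py '[0, 0, 0, 0, -0.04, -0.002, 0, 0, 0, 0, 0, -0.09, -0.004, 0, 0, 0, 0, 0, -0.14, -0.004, 0, 0, 0, 0, 0, -0.18, -0.004, 0, 0, 0, 0, 0, -0.2, -0.004, 0, 0, 0, 0, 0, -0.208, -0.004, 0, 0, 0, 0, 0, -0.212, -0.004, 0, 0, 0, 0, 0, -0.214, -0.004, 0, 0, 0, 0, 0, -0.214, -0.004, 0]'
```

```text
time_s: 35.05
eef_pos: [472.2, 2.0, 60.6]
tcp_rot: [0.646, 0.764, -0.001, -0.001]
force: [-0.5, -2.9, -24.9]
gripper_width: 10.7
finger_force: 39.2
```

To row units: -3 mm / 500 = -0.006, -2 mm / 500 = -0.004.

```bash
python3 drive.py '[0, 0, 0, 0, -0.004, 0.004, 0, 0, 0, 0, 0, -0.006, 0.006, 0, 0, 0, 0, 0, -0.006, 0.006, 0, 0, 0, 0, 0, -0.006, 0.006, 0]'
```

```text
time_s: 35.55
eef_pos: [472.0, 1.8, 60.1]
tcp_rot: [0.646, 0.764, 0.002, 0.001]
force: [-1.2, 4.0, 14.5]
gripper_width: 10.8
finger_force: 43.8
```

To row units: -6 mm / 500 = -0.012, -3 mm / 500 = -0.006.

```bash
python3 drive.py '[0, 0, 0, 0, -0.006, -0.002, 0, 0, 0, 0, 0, -0.012, -0.002, 0, 0, 0, 0, 0, -0.012, -0.002, 0, 0, 0, 0, 0, -0.012, -0.002, 0]'
```

```text
time_s: 36.05
eef_pos: [469.4, 1.3, 60.6]
tcp_rot: [0.645, 0.764, 0.004, 0.003]
force: [25.3, 11.1, -19.0]
gripper_width: 10.4
finger_force: 39.9
```

To row units: -140 mm / 500 = -0.28, -120 mm / 500 = -0.24.

```bash
python3 drive.py '[0, 0, 0, 0, 0.006, 0, 0, 0, 0, 0, 0, 0.006, 0, 40, 0, 0, 0, 0, 0.006, 0, 40, 0, 0, 0, 0, 0.006, 0, 40, 0, 0, 0, 0, 0.006, -0.12, 40, 0, 0, 0, 0, 0.006, -0.24, 40, 0, 0, 0, 0, 0.006, -0.28, 40, 0, 0, 0, 0, 0.006, -0.28, 40, 0, 0, 0, 0, 0.006, -0.28, 40]'
python3 - <<'E'
from h import *
d=snap('wrist','w9')
go([414.7,-211,200],-103.4)
E
```

```text
time_s: 37.17
eef_pos: [467.0, 1.0, 198.3]
tcp_rot: [0.646, 0.764, -0.0, -0.001]
force: [-0.3, -0.0, -0.7]
gripper_width: 39.9
finger_force: 0.0
shift [-200.5  -86.7   -1.8] t 37.225
  rot [-2.000e-03  1.000e-03  1.972e+00]
  rot [-1.00e-03 -2.00e-03 -1.17e+00]
```

View pics/w9.png

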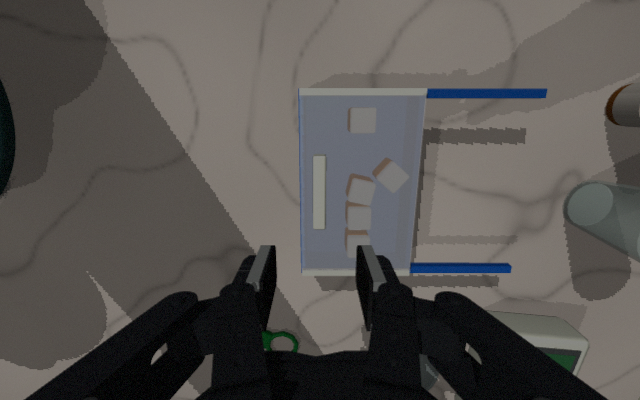

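The cover is shut with its front edge flush at column 300. One vial was knocked aside, but all five are inside. Now to the tag.

```bash
python3 - <<'E'
from h import *
u=np.array([np.cos(np.radians(9.6)),np.sin(np.radians(9.6))])
p=(at('w9',319,156,67.5)+at('w9',319.5,228,67.5))/2;print('joint',(p[:2]-[510.3,7.9])@u+38)
E
python3 drive.py '[0, 0, 0.0573, -0.04, -0.016, 0, 40, 0, 0, 0.1146, -0.08, -0.032, 0, 40, 0, 0, 0.1719, -0.12, -0.048, 0, 40, 0, 0, 0.2292, -0.16, -0.064, 0, 40, 0, 0, 0.2865, -0.2, -0.084, 0, 40, 0, 0, 0.3438, -0.24, -0.104, 0, 40, 0, 0, 0.4011, -0.28, -0.124, 0, 40, 0, 0, 0.4584, -0.32, -0.14, 0, 40, 0, 0, 0.5157, -0.36, -0.16, 0, 40, 0, 0, 0.573, -0.4, -0.174, 0, 40, 0, 0, 0.6277, -0.4, -0.174, 0, 40, 0, 0, 0.6277, -0.4, -0.174, 0, 40]'; python3 drive.py '[0, 0, 0, 0, 0, 0, 40, 0, 0, 0, 0, 0, 0, 40, 0, 0, 0, 0, 0, 0, 40]'
python3 - <<'E'
from h import *
d=snap('wrist','w10'); cv2.imwrite('pics/w10b.png',cv2.convertScaleAbs(d['image'][:,:,::-1],alpha=1.4))
E
```

```text
joint -1.6926184979781311
time_s: 38.72
eef_pos: [414.5, -210.6, 198.3]
tcp_rot: [0.993, -0.117, -0.001, -0.0]
force: [-0.0, 0.4, 0.7]
gripper_width: 40.2
finger_force: 0.0
time_s: 39.1
eef_pos: [415.0, -210.5, 199.2]
tcp_rot: [0.993, -0.116, -0.0, -0.0]
force: [-0.4, 0.1, 0.1]
gripper_width: 40.0
finger_force: 0.0
```

View pics/w10b.png

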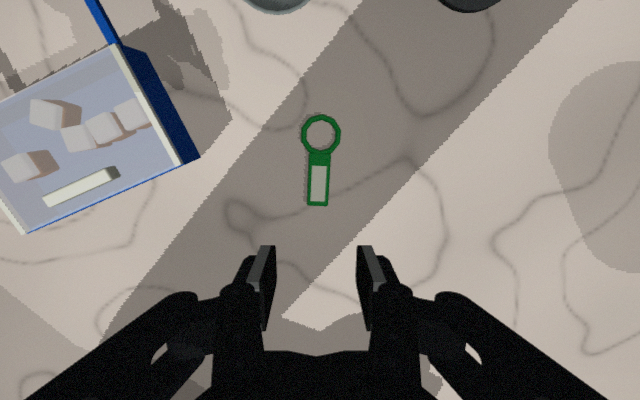

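The tag lies at ring (321,134), with the plate end at (318,206) and the plate spanning columns 308 to 329. I've now viewed 14 pictures, so from here I'll measure with code only.

Run:
```python
from h import *
# refine with green mask
im=cv2.cvtColor(cv2.imread('pics/w10.png'),cv2.COLOR_BGR2HSV)
m=cv2.inRange(im,(45,80,15),(85,255,255));m[:, :280]=0;m[:,360:]=0;m[:100]=0;m[225:]=0
ys,xs=np.nonzero(m);print(len(xs),xs.min(),xs.max(),ys.min(),ys.max())
rg=ys<155;(c,r)=cv2.minEnclosingCircle(np.column_stack([xs[rg],ys[rg]]).astype(np.float32));print('ring',c,r)
pl=ys>165;print('plate cols',xs[pl].min(),xs[pl].max(),ys[pl].max())
ring=at('w10',321,134.5,7);end=at('w10',318,206,8);d=ring-end;print(ring,end,np.hypot(*d[:2]),np.degrees(np.arctan2(d[1],d[0])))
print(tri(('w10',321,134.5),('w1',281,337),c1(569,218),c2(438,237)))
t=np.arctan2(d[1],d[0]);g=ring[:2]-50*np.array([np.cos(t),np.sin(t)]);print(g)
go([*g,60],np.degrees(t)-90)
print('tip tri',tri(c1(745,145),c2(168,27)), 'post top',tri(c1(757,70),c2(88,135)))
print([ (proj('top0',p)-[190,170])*2.96 for p in([509.5,-370.7,203.5],[584,-399,170])])
```

```text
1130 301 340 114 205
ring (319.5, 135.3000030517578) 21.446308135986328
plate cols 307 329 205
[ 461.4 -226.5    7. ] [ 385.4 -205.3    8. ] 78.90145752772885 -15.586304491473152
(array([ 460.1, -226.1,    3.6]), [1.0, 1.5, 2.7, 2.6])
[ 413.23865902 -213.06552067]
shift [ -1.1   2.9 139.3] t 39.15
  rot [-0.    -0.     0.039]
  rot [ 0.    -0.    -3.103]
tip tri (array([ 504.8, -373.4,  199.2]), [0.2, 0.2]) post top (array([ 582.7, -398.6,  169.1]), [0.1, 0.1])
[array([742.96 , 139.416]), array([757.464,  68.376])]
```

To row units: 139 mm / 500 = 0.278, 100 mm / 500 = 0.2, 0.039 rad / 3.1416 = 0.0124.

```bash
python3 drive.py '[0, 0, 0.0064, -0.002, 0.004, 0.1, 44, 0, 0, 0.0124, -0.002, 0.006, 0.2, 44, 0, 0, 0.0124, -0.002, 0.006, 0.278, 44, 0, 0, 0.0124, -0.002, 0.006, 0.278, 44, 0, 0, 0.0124, -0.002, 0.006, 0.278, 44, 0, 0, 0.0124, -0.002, 0.006, 0.278, 44]'
python3 - <<'E'
from h import *
go([413.2,-213,3],-105.6)
E
```

```text
time_s: 39.9
eef_pos: [414.1, -214.0, 61.8]
tcp_rot: [0.991, -0.136, 0.001, 0.001]
force: [-0.1, 0.3, -0.3]
gripper_width: 44.2
finger_force: 0.0
shift [-1.3 -0.7 58.8] t 39.9
  rot [ 0.001 -0.002 -0.001]
  rot [-4.000e-03 -1.000e-03  3.141e+00]
```

To row units: 57 mm / 500 = 0.114, 52 mm / 500 = 0.104.

```bash
python3 drive.py '[0, 0, 0, -0.002, -0.001, 0.06, 44, 0, 0, 0, -0.002, -0.001, 0.104, 44, 0, 0, 0, -0.002, -0.001, 0.114, 40, 0, 0, 0, -0.002, -0.001, 0.114, 40, 0, 0, 0, -0.002, -0.001, 0.114, 40, 0, 0, 0, -0.002, -0.001, 0.114, 0, 0, 0, 0, -0.002, -0.001, 0.114, 0, 0, 0, 0, -0.002, -0.001, 0.114, 0, 0, 0, 0, -0.002, -0.001, 0.114, 0, 0, 0, 0, -0.002, -0.001, 0.114, 0]' 60
```

```text
time_s: 41.15
eef_pos: [412.9, -212.9, 4.2]
tcp_rot: [0.991, -0.136, 0.001, 0.0]
force: [-2.2, 1.7, 13.3]
gripper_width: 21.4
finger_force: 58.2
```

To row units: -241 mm / 500 = -0.482, -240 mm / 500 = -0.48.

```bash
python3 drive.py '[0, 0, 0, 0, 0, -0.04, 0, 0, 0, 0, 0, 0, -0.14, 0, 0, 0, 0, 0, 0, -0.26, 0, 0, 0, 0, 0, 0, -0.38, 0, 0, 0, 0, 0, 0, -0.48, 0, 0, 0, 0, 0, 0, -0.482, 0, 0, 0, 0, 0, 0, -0.482, 0, 0, 0, 0, 0, 0, -0.482, 0]'
python3 - <<'E'
from h import *
s=probe_bus.observe();d=snap('wrist','w11')
im=cv2.cvtColor(cv2.imread('pics/w11.png'),cv2.COLOR_BGR2HSV)
m=cv2.inRange(im,(45,80,15),(85,255,255));n,l,st,c=cv2.connectedComponentsWithStats(m)
print([(list(map(int,st[i])),c[i].round(1)) for i in range(1,n) if st[i][4]>60])
# expected ring pixel if held level
M=R.from_quat(s['tcp_rot']).as_matrix()
print(s['eef_pos'],[proj('w11',s['eef_pos']+M@np.array([50+r,0,0])) for r in(-22,0,22)])
go([446,-351,245],-110)
E
```

```text
time_s: 42.15
eef_pos: [411.9, -212.2, 243.1]
tcp_rot: [0.991, -0.136, -0.001, -0.001]
force: [-0.5, 0.1, -0.6]
gripper_width: 21.3
finger_force: 59.0
[([271, 116, 91, 197, 5639], array([316. , 201.1]))]
[ 411.92726041 -212.23100958  243.14226771] [array([316.9, 209.1]), array([316.9, 163.9]), array([316.9, 114.5])]
shift [ 70.2 124.4  -2. ] t 42.2
  rot [-0.001  0.002  0.076]
  rot [-3.000e-03 -1.000e-03 -3.066e+00]
```

```bash
python3 - <<'E'
from h import *
go([417,-340,245],-110)
E
python3 drive.py '[0, 0, 0.0064, 0.02, 0.062, -0.004, 0, 0, 0, 0.0127, 0.04, 0.124, -0.004, 0, 0, 0, 0.0242, 0.064, 0.186, -0.004, 0, 0, 0, 0.0242, 0.0788, 0.2436, -0.004, 0, 0, 0, 0.0242, 0.0788, 0.2436, -0.004, 0, 0, 0, 0.0242, 0.0788, 0.2436, -0.004, 0, 0, 0, 0.0242, 0.0788, 0.2436, -0.004, 0]'
python3 - <<'E'
from h import *
d=snap('wrist','w12')
print(probe_bus.observe()['eef_pos'])
tip=np.array([506,-372.5,203.5]);post=np.array([583,-399,170.])
for w in('w11','w12'):
    print(w,'tip',proj(w,tip),'corner',proj(w,tip-[0,0,33.5]),'elbow',proj(w,post))
    g=cv2.imread('pics/%s.png'%w)
    hs=cv2.cvtColor(g,cv2.COLOR_BGR2HSV);m=cv2.inRange(hs,(0,150,60),(8,255,255))|cv2.inRange(hs,(172,150,60),(180,255,255))
    n,l,st,c=cv2.connectedComponentsWithStats(m);print('red',[(list(map(int,st[i])),c[i].round(1)) for i in range(1,n) if st[i][4]>20])
    q=proj(w,tip).astype(int);x0,y0=max(q[0]-24,0),max(q[1]-16,0)
    gr=cv2.cvtColor(g,cv2.COLOR_BGR2GRAY)[y0:y0+40:2,x0:x0+48:2];print(x0,y0);print('\n'.join(' '.join('%3d'%v for v in r) for r in gr))
E
```

```text
shift [ 39.3 121.6  -1.9] t 42.2
  rot [-0.001  0.002  0.076]
  rot [-3.000e-03 -1.000e-03 -3.066e+00]
time_s: 43.08
eef_pos: [417.5, -339.7, 246.2]
tcp_rot: [0.985, -0.173, -0.0, -0.0]
force: [0.8, 0.2, 0.4]
gripper_width: 21.4
finger_force: 59.0
[ 417.54645289 -339.74247498  246.34059484]
w11 tip [571.6 -14.1] corner [528.4   6.7] elbow [ 567.2 -166.9]
red []
547 0
 41 117 132 137 133 134 134 134 136 133 135 135 135 132 134 133 134 131 132 132 134 133 132 132
132 133 134 135 133 135 133 132 131 134 133 134 135 134 133 133 133 134 133 134 132 132 131 131
133 133 134 135 135 134 132 134 131 134 134 133 134 133 133 133 133 133 133 134 132 132 131 132
134 134 134 134 136 134 135 136 134 135 133 134 133 134 135 133 133 133 132 133 133 132 131 134
135 135 135 133 135 135 134 135 135 133 132 134 133 134 134 133 134 133 132 132 134 132 133 131
135 134 134 135 135 133 135 132 134 132 133 133 134 132 132 133 133 132 132 132 133 133 131 132
133 133 133 133 133 133 135 134 133 132 134 131 134 132 135 133 134 132 130 134 133 130 132 132
134 134 133 135 135 133 134 133 134 134 132 134 133 132 13
[... 2530 characters left out ...]
  89  87  89  89  88  88  89
 89  91  90  91  89  89  90  90  87  89  88  86  87  88  89  88  89  89  89  87  91  91  89  87
 89  88  88  91  88  89  89  89  89  89  88  87  89  89  90  90  90  90  87  88  90  89  90  90
 90  90  91  89  90  89  88  88  92  88  90  89  90  87  88  87  88  88  88  88  89  85  89  89
 90  88  91  88  90  91  90  90  89  89  89  89  89  90  89  89  87  88  89  87  91  90  89  88
 87  89  89  89  91  90  88  89  87  88  90  91  87  87  89  89  91  88  88  89  89  89  89  87
 90  88  88  88  88  89  88  88  91  91  89  89  89  91  88  89  89  88  88  88  87  88  89  87
 90  89  88  87  88  90  88  89  88  87  90  86  88  90  88  90  90  87  91  86  89  90  89  89
```

Run:
```python
from h import *
tip=at('w12',319.5,67,203.5);print(tip)
s=probe_bus.observe();M=R.from_quat(s['tcp_rot']).as_matrix()
# ring centre from green mask in w12: bounding
im=cv2.cvtColor(cv2.imread('pics/w12.png'),cv2.COLOR_BGR2HSV)
m=cv2.inRange(im,(45,80,15),(85,255,255));n,l,st,c=cv2.connectedComponentsWithStats(m)
i=1+st[1:,4].argmax();x,y,w,h,a=st[i];print(x,y,w,h)
far=at('w12',x+w/2,y,s['eef_pos'][2]+2);ring=far-22*np.r_[M[:2,0],0];print('ring',ring,'in tool',M.T@(ring-s['eef_pos']))
print('need tool shift',M.T@(tip-ring))
```

```text
[ 507.7 -374.   203.5]
271 116 91 197
ring [ 464.02176436 -356.28930301  248.3       ] in tool [49.33197256 -0.3139236  -1.96196261]
need tool shift [47.10273354  1.73876992 44.79739087]
```

To row units: 47 mm / 500 = 0.094, 1.7 mm / 500 = 0.0034.

```bash
python3 drive.py '[0, 0, 0, 0.03, 0.0012, 0, 0, 0, 0, 0, 0.064, 0.0024, 0, 0, 0, 0, 0, 0.088, 0.0034, 0, 0, 0, 0, 0, 0.094, 0.0034, 0, 0, 0, 0, 0, 0.094, 0.0034, 0, 0, 0, 0, 0, 0.094, 0.0034, 0, 0, 0, 0, 0, 0.094, 0.0034, 0, 0]'
python3 - <<'E'
from h import *
d=snap('wrist','w13')
s=probe_bus.observe();p=proj('w13',[507.7,-374,203.5]);print(p)
im=cv2.cvtColor(cv2.imread('pics/w13.png'),cv2.COLOR_BGR2HSV)
m=cv2.inRange(im,(45,80,15),(85,255,255));n,l,st,c=cv2.connectedComponentsWithStats(m)
i=1+st[1:,4].argmax();print(st[i])
gr=cv2.cvtColor(d['image'],cv2.COLOR_RGB2GRAY)
for y in range(116,222,4): print(y,' '.join('%3d%s'%(gr[y,x],'g' if m[y,x] else ' ') for x in range(268,366,4)))
E
```

```text
time_s: 44.0
eef_pos: [460.8, -358.1, 246.5]
tcp_rot: [0.985, -0.174, 0.0, 0.0]
force: [-0.4, 0.2, -0.3]
gripper_width: 21.1
finger_force: 59.0
[315.  152.6]
[ 271  116   91  197 5626]
116  91   94   94   93   93   93   92   94   93   94   95   59   39g  74   93   95   91   93   90   79   88   92   95   96   93 
120  94   93   93   92   93   94   93   92   74   41g  33g  40g  40g  39g  41g  36g  77   93   91   85   88   93   94   94  132 
124  93   93   95   95   93   73   40g  39g  41g  42g  44g  45g  47g  50g  50g  47g  41g  39g  37g  67   88   93   91   92  138 
128  92   93   94   93   81   36g  44g  48g  44g  45g  41g  39g  39g  38g  44g  46g  49g  50g  44g  44g  85   93   95  139  139 
132  92   97   93   94   33g  40g  46g  45g  37g  34g  55   70   83   86   51   34g  33g  40g  42g  50g  44g  93  132  138  138 
136  95   93   94   46g  44g  48g  44g  54   93   93   94   71   84   91   95   93   92   49   35g  45g  43g  40g 138  139  137 
140  94   93   85   36g  42g  46g  33g  94   93   94   91   61   87   89   94   93   93   91   29g  37g  48g  47g 125  138  138 
144  93   95
[... 1866 characters left out ...]
g  35g  38g  36g  40g  35g  57g 136  138  136  135  137 
204  95   93   93   94   94   93   53   34g  31g  31g  32g  33g  39g  36g  33g  31g  30g  28g  73  136  136  135  137  137  138 
208  96   95   94   93   93   92   32g  30g  35g  36g  39g  36g  34g  36g  37g  36g  31g  37g  35g 138  135  137  134  136  137 
212  94   94   92   94   92   91   27g  35g  33g  36g  33g  35g  35g  31g  36g  34g  38g  33g  31g 136  137  135  136  136  136 
216  94   94   95   94   88   82   35g  37g  37g  39g  37g  31g  36g  35g  33g  35g  37g  41g  36g 136  136  136  136  136  136 
220  96   96   95   92   82   84   36g  30g  32g  36g  35g  35g  33g  33g  33g  35g  38g  35g  37g 136  136  134  136  135  136
```

The tip shows inside the ring hole at (316,152), as predicted, so I'm lowering.

To row units: 66 mm / 500 = 0.132, 58 mm / 500 = 0.116.

```bash
python3 drive.py '[0, 0, 0, 0, 0, 0.024, 0, 0, 0, 0, 0, 0, 0.048, 0, 0, 0, 0, 0, 0, 0.072, 0, 0, 0, 0, 0, 0, 0.096, 0, 0, 0, 0, 0, 0, 0.116, 0, 0, 0, 0, 0, 0, 0.132, 0, 0, 0, 0, 0, 0, 0.132, 0, 0, 0, 0, 0, 0, 0.132, 0]'
python3 - <<'E'
from h import *
d=snap('wrist','w14');s=probe_bus.observe();print(proj('w14',[507.7,-374,203.5]),s['eef_pos'])
im=cv2.cvtColor(cv2.imread('pics/w14.png'),cv2.COLOR_BGR2HSV)
m=cv2.inRange(im,(45,80,15),(85,255,255));n,l,st,c=cv2.connectedComponentsWithStats(m)
i=1+st[1:,4].argmax();print(st[i])
E
```

```text
time_s: 45.05
eef_pos: [461.2, -358.3, 180.6]
tcp_rot: [0.985, -0.174, 0.0, 0.0]
force: [-0.6, -0.8, -0.4]
gripper_width: 21.3
finger_force: 59.0
[314.3 175.9] [ 461.26928275 -358.34608222  180.68503093]
[ 271  116   91  197 5658]
```

To row units: -120 mm / 500 = -0.24, -90 mm / 500 = -0.18.

```bash
python3 drive.py '[0, 0, 0, 0, 0, 0, 50, 0, 0, 0, 0, 0, 0, 50, 0, 0, 0, 0, 0, 0, 50, 0, 0, 0, 0, 0, 0, 50, 0, 0, 0, -0.02, 0, 0, 50, 0, 0, 0, -0.08, 0, 0, 50, 0, 0, 0, -0.18, 0, 0, 50, 0, 0, 0, -0.24, 0, -0.04, 50, 0, 0, 0, -0.24, 0, -0.12, 50, 0, 0, 0, -0.24, 0, -0.12, 50, 0, 0, 0, -0.24, 0, -0.12, 50, 0, 0, 0, -0.24, 0, -0.12, 50]'
python3 - <<'E'
from h import *
for cam in('scene','top'):
    f=cam+'9';snap(cam,f)
    hs=cv2.cvtColor(cv2.imread('pics/%s.png'%f),cv2.COLOR_BGR2HSV)
    hc=proj(f,[540,-386,120]).astype(int);print(cam,'near',hc)
    for nm,m in(('green',cv2.inRange(hs,(45,80,15),(90,255,255))),('red',cv2.inRange(hs,(0,150,60),(8,255,255))|cv2.inRange(hs,(172,150,60),(180,255,255)))):
        n,l,st,c=cv2.connectedComponentsWithStats(m)
        print(nm,[(list(map(int,st[i])),c[i].round(1)) for i in range(1,n) if st[i][4]>6 and np.hypot(*(c[i]-hc))<50])
    for nm,p in(('tip',[507.7,-374,203.5]),('armmid',[545,-386.5,173]),('ring hang@-75',[512.5,-375.6,158]),('tag origin',[512.5,-375.6,110]),('tag end',[512.5,-375.6,80])):print(nm,proj(f,p))
E
```

```text
time_s: 46.6
eef_pos: [348.0, -316.8, 239.4]
tcp_rot: [0.985, -0.174, -0.001, -0.001]
force: [-0.7, 0.4, 0.7]
gripper_width: 49.9
finger_force: 0.0
scene near [197 168]
green [([190, 151, 9, 19, 23], array([194.1, 159.7]))]
red [([188, 155, 7, 12, 29], array([191.4, 160.7]))]
tip [201.1 136.1]
armmid [192.5 153.8]
ring hang@-75 [202.8 150.9]
tag origin [205.9 164.7]
tag end [207.7 172.9]
top near [438 211]
green [([436, 202, 13, 10, 43], array([441.7, 206.8]))]
red [([442, 199, 7, 7, 12], array([444.7, 201.6]))]
tip [442.3 217.7]
armmid [442.9 206.4]
ring hang@-75 [438.7 218.5]
tag origin [434.7 221. ]
tag end [432.4 222.4]
```

```bash
cat > chk.py <<'E'
from h import *
import sys
t=sys.argv[1]
for cam in('scene','top'):
    f=cam+t;snap(cam,f)
    hs=cv2.cvtColor(cv2.imread('pics/%s.png'%f),cv2.COLOR_BGR2HSV)
    x,y,w,h={'scene':(165,130,60,75),'top':(420,190,40,40)}[cam]
    g=cv2.inRange(hs,(40,60,12),(95,255,255));r=cv2.inRange(hs,(0,110,50),(9,255,255))|cv2.inRange(hs,(170,110,50),(180,255,255));k=cv2.inRange(hs,(10,110,50),(28,255,255))
    print(cam,x,y)
    for j in range(y,y+h):
        s=''.join('G' if g[j,i] else 'R' if r[j,i] else 'K' if k[j,i] else '.' for i in range(x,x+w))
        if s.strip('.'): print(j,s)
E
python3 drive.py '[0, 0, 0, 0, 0, 0, 50, 0, 0, 0, 0, 0, 0, 50, 0, 0, 0, 0, 0, 0, 50, 0, 0, 0, 0, 0, 0, 50, 0, 0, 0, 0, 0, 0, 50, 0, 0, 0, 0, 0, 0, 50, 0, 0, 0, 0, 0, 0, 50, 0, 0, 0, 0, 0, 0, 50, 0, 0, 0, 0, 0, 0, 50, 0, 0, 0, 0, 0, 0, 50, 0, 0, 0, 0, 0, 0, 50, 0, 0, 0, 0, 0, 0, 50]' | head -1; python3 chk.py A
python3 - <<'E'
from h import *
O=np.array([583,-399.]);d=np.array([507.7,-374])-O;d/=np.hypot(*d)
for x in (20,30,40,50,60,70,80):
    q=O+d*x;print(x,[ (proj('sceneA',[*q,z]),proj('topA',[*q,z])) for z in(173.5,158,110,80)])
E
```

```text
time_s: 48.2
scene 165 130
150 .........................G..................................
151 .........................GG.................................
152 .........................GG.................................
153 .........................GGG................................
154 ......................RRR.GG................................
155 ......................RRR..GG...............................
156 .......................RRR.G................................
157 ........................RRRGG...............................
158 .........................RRKG...............................
159 ........................RRRKGG..............................
160 .......................RRRRR.G..............................
161 ........................RRRRKG..............................
162 ........................RRRRK...............................
163 .........................RRRR...............................
164 .........................RRRRK..............................
165 ..........................RRRKG.............................
166 ..........................RRR
[... 2381 characters left out ...]
440.7, 210.5])), (array([199.6, 169.8]), array([436.7, 213.3])), (array([201.6, 178.1]), array([434.3, 214.9]))]
60 [(array([198. , 149.3]), array([441.2, 212.9])), (array([199. , 153.9]), array([439.9, 213.8])), (array([202.2, 167.7]), array([435.9, 216.4])), (array([204.1, 175.9]), array([433.5, 218. ]))]
70 [(array([200.6, 147.2]), array([440.4, 216.2])), (array([201.7, 151.8]), array([439. , 217.1])), (array([204.8, 165.6]), array([435.1, 219.6])), (array([206.6, 173.8]), array([432.7, 221.1]))]
80 [(array([203.3, 145.1]), array([439.5, 219.6])), (array([204.3, 149.7]), array([438.2, 220.4])), (array([207.3, 163.4]), array([434.2, 222.8])), (array([209.1, 171.7]), array([431.9, 224.2]))]
```

The tag hangs about 36 mm from the post and the key about 27 mm, both at the right height. A last stillness check, then I hand in.

```bash
python3 drive.py '[0, 0, 0, 0, 0, 0, 50, 0, 0, 0, 0, 0, 0, 50, 0, 0, 0, 0, 0, 0, 50, 0, 0, 0, 0, 0, 0, 50, 0, 0, 0, 0, 0, 0, 50, 0, 0, 0, 0, 0, 0, 50, 0, 0, 0, 0, 0, 0, 50, 0, 0, 0, 0, 0, 0, 50, 0, 0, 0, 0, 0, 0, 50, 0, 0, 0, 0, 0, 0, 50, 0, 0, 0, 0, 0, 0, 50]' | head -1; python3 chk.py B >/dev/null
python3 - <<'E'
import cv2,numpy as np
a,b=[cv2.imread('pics/scene%s.png'%k).astype(int)[140:190,175:215] for k in'AB']
c=cv2.imread('pics/sceneB.png').astype(int)[140:190,375:415];d=cv2.imread('pics/sceneA.png').astype(int)[140:190,375:415]
print(abs(a-b).max(),abs(a-b).mean(),'noise',abs(c-d).max(),abs(c-d).mean())
E
```

```text
time_s: 49.68
15 1.9875 noise 9 1.7016666666666667
```

```bash
python3 -c "
from workcell import arm, probe_bus, workorder, get_image
print(workorder.job_done())"
```

```text
the job is handed in; nothing more can be done
None
```

I handed the job in at about 50 s: all five vials are in the shut dose case and the tag hangs beside the key on the hook, both still; the hand-in printed no verdict.

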